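# Change the filter on a bench photometer

## Task

Change the filter of the photometer: pull the slide with the ball knob, which is now in, fully out to its stop, and only after that push the slide with the thin upright blade knob fully home. Leave the slide with the crossbar knob pulled out as it is.

Things in the scene. Friction and masses are not known exactly. Their poses are not given: they have to be found in the camera images.
- photometer: Cream bench instrument, fixed, 245 deep, 320 wide. Origin on the bench under the middle of its front edge; x points into it (pulling out is -x), y along the front, z up. Three grey slide blocks, tops at 95 mm, form its front face at x = 0; the console behind (from x = 85 mm) is 115 mm high, 140 at the screen. Bystanders up to 110 mm high stand over 180 mm to either side of its middle.
- ball_grip (a point): Centre of the black ball knob, 30 diameter, 70 mm above the bench, on an 8 mm rod along the photometer's x. Its x there: -34 mm fully home (so at the start), -74 fully out; its y: -90, 0 or 90 (order of the three slides varies). Stops at both ends. Detent: 4 N moves it off either end; let go under 8 mm from mid-stroke it may stay there, else it springs to the nearer end.
- blade_grip (a point): Centre of the black blade knob, a thin upright plate 10 thick (along y), 28 long (along x), 32 high; starts fully out. Rod, height, x and y values, stops and detent as for the ball knob.
- bar_grip (a point): Centre of the black crossbar knob, a level bar 44 long (along y), 14 by 14; starts fully out and stays so. Rod, height, x and y values, stops and detent as for the ball knob.

How it is judged (in metres and radians):
On the way, in this order (a step that is already met when the one before it is completed fails the run):
1. the ball-knob slide is pulled out, within 10 mm of its stop (x of ball_grip in the frame of photometer below -0.064 m), for 0.2 s.
2. the blade-knob slide is pushed home, within 10 mm, the ball-knob slide still out (x of blade_grip in the frame of photometer above -0.044 m and x of ball_grip in the frame of photometer below -0.064 m), for 0.2 s.
At the end, for the whole second after the job is handed in: The ball-knob slide is fully out (within 10 mm), the blade-knob slide fully home (within 10 mm) and the crossbar-knob slide still fully out (within 10 mm) (all of step 2 and x of bar_grip in the frame of photometer below -0.064 m); the robot touches nothing.
It fails at once if the crossbar-knob slide is moved more than 10 mm (distance of bar_grip from where it was at the start of the episode above 0.01 m).
It also fails if it takes over 35 s, if anything falls off the work surface, if the arm or the gripper's body presses on something with over 40 N, if the wrist force passes 120 N, or if a joint passes its speed limit or range.

## Robot

A 6-joint arm with a two-finger parallel gripper is mounted at the origin on the work surface. World frame = base frame: x ahead of the robot, y to its left, z up, the work surface at z = 0. Lengths are in mm, angles in rad, forces in N, time in s.
With the tool pointing down it reaches from about 425 to 950 mm from the base axis. Payload 3.5 kg.
Tool frame: the origin (TCP) lies midway between the tips of the shut fingers; the grasp point (between the pads) lies 19 mm behind it (env.tcp_to_grasp is the distance from the TCP to the grasp point, in mm); z points along the fingers, y is the line along which they close (so a half turn about z gives the same grasp; the last joint's range is limited). The gripper opens to 85 mm and grips with 20 to 120 N. Pads are 22 mm wide; open, the fingers measure 114 mm over their backs; the gripper's body (76 mm by 85 mm) begins 54 mm behind the grasp point. The pads swing forward as they close: fully open they stand 13 mm farther back than shut.
Start: joints at [1.053, 0.286, 1.577, -0, 1.279, -0.15], TCP at [242.668, 629.856, 231.325] pointing down, gripper open.
Joint ranges: [-2.77, 2.77], [-0.9, 2.22], [0.21, 2.48], [-1.53, 4.67], [0.24, 2.81], [-2.84, 2.84]. Speed limits (rad/s): [2.79, 2.79, 3.14, 3.14, 3.14, 3.14].

## Interface

Orientations are given as a 3x3 rotation matrix whose columns are the frame's x, y, z axes.
In Python, from bench import env, claw, solver, vision, ticket, readout gives the robot as it stands. The module is installed in compiled form; this text tells all that it offers. Calls block until the motion is done:
- env.move_to(position, orientation): joint-space move of the TCP to a pose.
- env.move_straight(position, rotation=None, v=150): straight line of the TCP; rotation=None keeps the orientation; v is the mean speed in mm/s.
- env.set_joints(angles): joint-space move.
- claw.set_gripper(opening, effort=None): finger opening in mm; effort is the grip in N (None keeps the last); returns when the fingers have stopped.
- env.wait(seconds).
- solver.solve_ik(position, orientation): joint angles nearest the present ones, or None.
- vision.grab_frame(name): name is "scene" or "top" or "wrist"; returns the picture (384x512x3 uint8, blue, green, red); there is no depth.
- vision.camera_params(name): a dict with "mtx" (3x3 intrinsics, pixels), "R" (3x3) and "t" (3): a world point X has camera coordinates R X + t; the wrist camera has in their place "hand_eye" (4x4, takes a point from camera to tool coordinates, whose origin is the TCP and whose axes are the flange's). Camera axes: x right, y down, z forward; pixel columns grow to the right and rows downward; lengths in mm; the calibration is good to about 2 mm. A picture is of the moment at which its call begins: read the wrist's pose just before it. camera_params takes no time and is no camera call.
A pose or a line that the arm cannot do raises env.MotionError and nothing moves.
- ticket.hand_in(): hands the job in; it is judged then, once.
Readings, each from a call of its own:
- readout.get_clock(): time.
- readout.get_joint_positions(): joint angles.
- readout.get_joint_velocities(): joint speeds.
- readout.get_tau(): joint torques, N m.
- readout.get_tcp_pos(): TCP position.
- readout.get_ee_rot(): TCP orientation.
- readout.get_contact_force(): force on the tool from outside, world axes, zero at the start.
- readout.get_moment(): the same for the moment, N m.
- readout.get_width(): finger opening in mm.
- readout.get_grip_force(): force on a finger pad.
Only numpy, scipy, OpenCV 4.12 (cv2) and the standard library are available. Lean on these libraries where they do the work, as an engineer would, in place of code of your own. Each camera call takes 0.05 s, during which the arm holds its last target. There are 200 camera calls.

## Working session

There is one attempt and no reset: what is moved stays moved. The work goes in short steps, each a Python script; the robot and the scene stay as the last script left them, time stands still between calls to the robot, and variables do not carry over. Pictures are saved under pics/ and viewed, at most 10 in all, crops included, and the job is handed in when it is done.

```bash
mkdir -p pics
python3 - <<'E'
from bench import *
import cv2,numpy as np
np.set_printoptions(precision=4,suppress=True)
for n in ("scene","top"):
    f=vision.grab_frame(n); cv2.imwrite(f"pics/{n}0.png",cv2.resize(f,(800,600),interpolation=cv2.INTER_CUBIC))
    np.save(f"pics/{n}0.npy",f)
    print(n,vision.camera_params(n))
print(vision.camera_params("wrist"),readout.get_clock(),readout.get_ee_rot(),env.tcp_to_grasp)
E
```

```text
scene {'mtx': array([[496.9126,   0.    , 262.4343],
       [  0.    , 496.9126, 189.5473],
       [  0.    ,   0.    ,   1.    ]]), 'R': array([[ 0.2995,  0.954 , -0.0135],
       [ 0.8129, -0.2625, -0.5198],
       [-0.4995,  0.1447, -0.8542]]), 't': array([-224.6279, -416.5646, 1081.2925])}
top {'mtx': array([[413.7255,   0.    , 259.7416],
       [  0.    , 413.7255, 187.9091],
       [  0.    ,   0.    ,   1.    ]]), 'R': array([[-0.0026, -0.9999,  0.0157],
       [-0.9979,  0.0016, -0.0642],
       [ 0.0642, -0.0158, -0.9978]]), 't': array([ 44.9026, 582.0198, 679.7594])}
{'mtx': array([[315.6328,   0.    , 252.8326],
       [  0.    , 315.6328, 192.3741],
       [  0.    ,   0.    ,   1.    ]]), 'hand_eye': array([[   0.0006,   -0.9637,   -0.267 ,   67.927 ],
       [   1.    ,    0.0006,   -0.0001,   -0.0786],
       [   0.0002,   -0.267 ,    0.9637, -142.18  ],
       [   0.    ,    0.    ,    0.    ,    1.    ]])} 0.1 [[-0.9331  0.3596 -0.0011]
 [ 0.3596  0.9331 -0.0019]
 [ 0.0004 -0.0022 -1.    ]] 18.700000000000003
```

View pics/scene0.png

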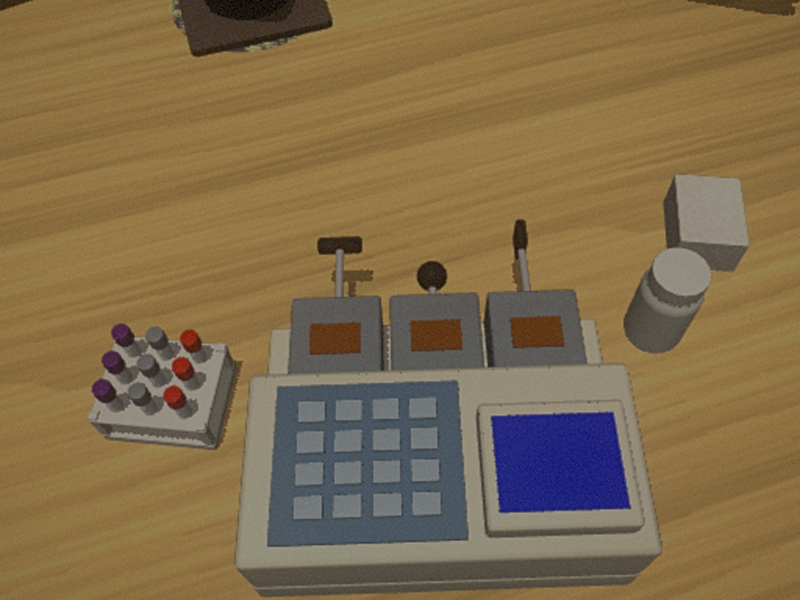

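View pics/top0.png

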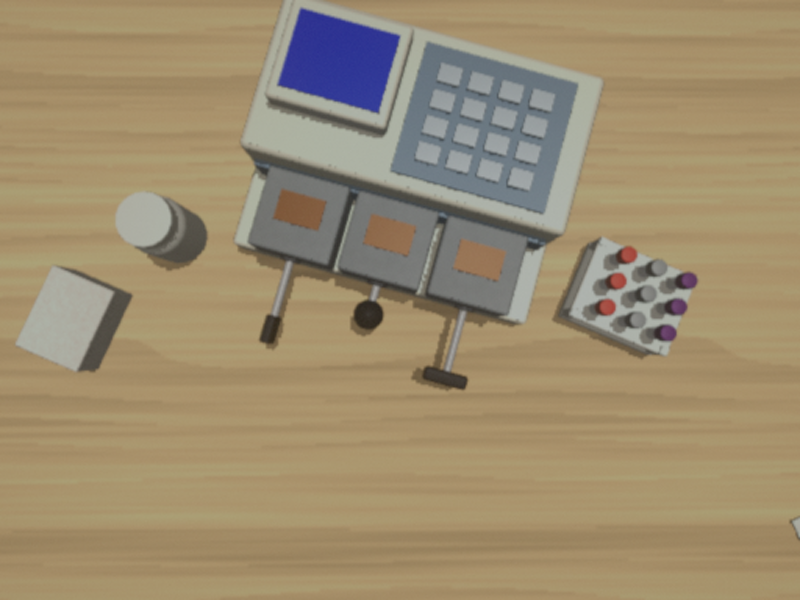

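The pictures show the slide order clearly. In the top view the ball is in the middle at (368,314), the blade is at +y at (270,329), and the crossbar is at -y at (445,378). The scene view has the ball at (432,275), the bar at (340,245) and the blade at (520,238). Next I fit the planar pose from both views, including the front top corners of the blocks.

```bash
cat > fit.py <<'E'
from bench import *
import numpy as np
from scipy.optimize import least_squares
w=0
obs={"top":[(368.5,314),(270,329),(445,378),(250,247),(333,266),(340,272),(423,291),(427,293),(508,315)],
"scene":[(432,275),(520,238),(340,245),(577,290),(487,292),(478,293),(391,296),(382,296),(294,298)]}
def pts(w): return np.array([(-34,0,70),(-74,90,74),(-74,-90,73),(0,90+w,95),(0,90-w,95),(0,w,95),(0,-w,95),(0,-90+w,95),(0,-90-w,95)],float)
cams={n:vision.camera_params(n) for n in obs}
def res(p):
    c,s=np.cos(p[2]),np.sin(p[2]); P=pts(p[3])@np.array([[c,-s,0],[s,c,0],[0,0,1]]).T+[p[0],p[1],0]
    r=[]
    for n,o in obs.items():
        q=(cams[n]["R"]@P.T).T+cams[n]["t"]; q=(cams[n]["mtx"]@q.T).T
        r.append(q[:,:2]/q[:,2:]-np.array(o)/1.5625)
    return np.concatenate(r).ravel()
s=least_squares(res,[600,50,-.29,40],loss="soft_l1",x_scale=[100,100,.1,10])
np.set_printoptions(precision=3,suppress=True)
print(s.x); print(res(s.x).reshape(2,9,2)); np.save("pose.npy",s.x)
E
python3 fit.py
```

```text
[592.264  72.639  -0.275  40.553]
[[[-0.05  -0.681]
  [-0.381 -1.118]
  [-0.02  -1.054]
  [-2.345 -3.533]
  [-3.536 -1.172]
  [-2.319 -3.419]
  [-3.477 -1.049]
  [-0.336 -0.735]
  [-0.18  -0.275]]

 [[-0.801  0.645]
  [-0.284 -0.565]
  [-0.925 -0.989]
  [-1.787 -1.42 ]
  [-0.478 -0.897]
  [-0.894 -1.339]
  [-1.557 -1.455]
  [-1.98  -1.257]
  [-2.056 -0.73 ]]]
```

The knobs fit to about 1 px (under 2 mm) and the spacings are consistent with the given sizes. I'll hover over the ball and check with the wrist camera.

```bash
cat > hlp.py <<'E'
from bench import *
import numpy as np, cv2
np.set_printoptions(precision=2,suppress=True)
X,Y,A,_=np.load("pose.npy"); c,s=np.cos(A),np.sin(A)
R=np.array([[-c,-s,0],[-s,c,0],[0,0,-1.]])
def W(x,y,z): return np.array([X+c*x-s*y,Y+s*x+c*y,z])
def loc(p): return np.array([c*(p[0]-X)+s*(p[1]-Y),-s*(p[0]-X)+c*(p[1]-Y),p[2]])
def st(): print("t",readout.get_clock(),"tcp_loc",loc(readout.get_tcp_pos()),"F",np.array(readout.get_contact_force()),"w",readout.get_width(),"g",readout.get_grip_force())
def project(P):
    k=vision.camera_params("wrist"); H=k["hand_eye"]; 
    T=np.eye(4); T[:3,:3]=readout.get_ee_rot(); T[:3,3]=readout.get_tcp_pos()
    q=k["mtx"]@(np.linalg.inv(T@H)@np.r_[P,1])[:3]; return q[:2]/q[2]
E
python3 - <<'E'
from hlp import *
env.move_to(W(-34,0,150),R); claw.set_gripper(60,40); st()
pr=[project(W(*p)) for p in((-34,0,70),(-74,90,70),(-74,-90,70))]; print(pr)
f=vision.grab_frame("wrist").copy()
for q in pr: cv2.drawMarker(f,tuple(int(round(v)) for v in q),(0,255,0),0,12)
cv2.imwrite("pics/w1.png",cv2.resize(f,(800,600)))
E
```

```text
t 2.75 tcp_loc [-34.09   0.26 150.01] F [-0.06 -0.27 -1.46] w 60.14201310581935 g 0.0
[array([252.56, 200.84]), array([380.79, 146.47]), array([124.41, 146.2 ])]
```

View pics/w1.png

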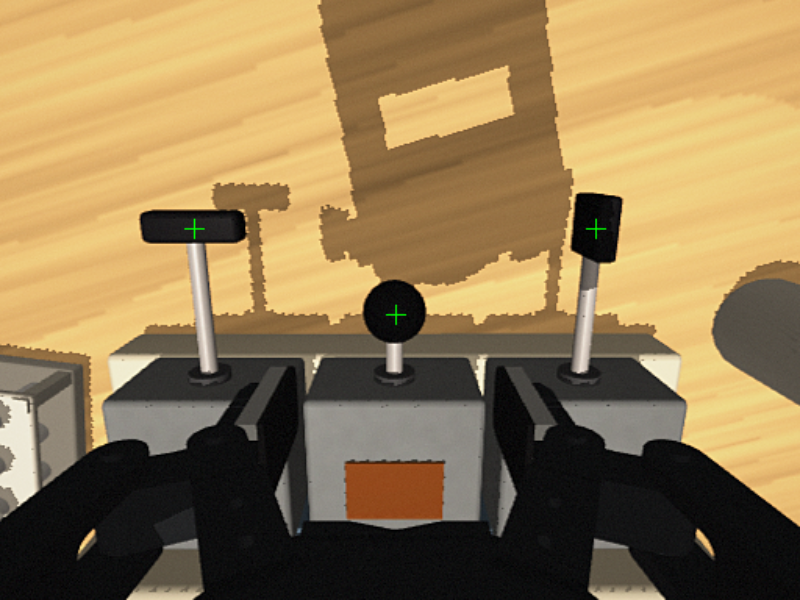

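The wrist view shows the ball at (394,311) against a predicted (395,314). The bar and blade markers also sit on their knobs, so the fit is good to about 1 mm. I'll grasp and pull the ball.

Run:
```python
from hlp import *
env.move_straight(W(-34,0,50),R,v=100); st()
claw.set_gripper(20,50); st()
for x in (-55,-71,-74):
    env.move_straight(W(x,0,50),R,v=60); st()
    if np.linalg.norm(readout.get_contact_force())>40: break
```

```text
t 3.95 tcp_loc [-33.28   0.19  50.86] F [-0.59 -0.37  0.17] w 60.089196330894495 g 0.0
t 4.35 tcp_loc [-33.52  -0.33  51.  ] F [-2.71 -2.16  5.29] w 27.265066420430596 g 48.93912971019745
t 4.85 tcp_loc [-54.76  -0.35  50.98] F [-2.92 -3.5   6.12] w 27.75314771733158 g 49.86237287521362
t 5.2667 tcp_loc [-72.42  -0.34  50.91] F [-6.04 -3.61 10.58] w 27.596464885307935 g 50.170748233795166
t 5.5167 tcp_loc [-73.66  -0.29  50.97] F [ 0.06 -3.24  5.46] w 27.816720588994595 g 49.76646065711975
```

Run:
```python
from hlp import *
env.wait(0.3); claw.set_gripper(60); env.wait(0.2); st()
env.move_straight(W(-74,0,150),R,v=150)
env.move_to(W(-74,90,150),R); claw.set_gripper(45); st()
pr=[project(W(*p)) for p in((-74,0,70),(-74,90,70),(-74,-90,70))]
f=vision.grab_frame("wrist").copy()
for q in pr: cv2.drawMarker(f,tuple(int(round(v)) for v in q),(0,255,0),0,12)
cv2.imwrite("pics/w2.png",cv2.resize(f,(800,600)))
```

```text
t 6.4333 tcp_loc [-74.13   0.08  49.87] F [ 0.07 -0.05  0.24] w 59.90966707552696 g 0.0
t 8.0 tcp_loc [-73.9   89.05 149.81] F [-1.   -0.09  0.23] w 44.839301084342964 g 0.0
```

View pics/w2.png

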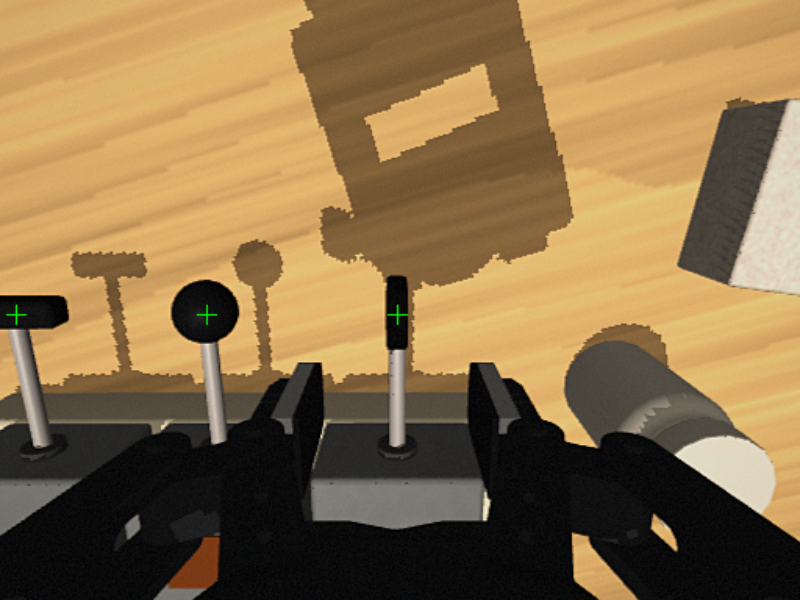

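The ball knob is fully out, centred on its marker at (206,313), and the bar has not moved. The blade at (397,313) is centred between the fingers, so I'll grasp it and push it home.

Run:
```python
from hlp import *
env.move_straight(W(-74,90,50),R,v=120); st()
claw.set_gripper(2,50); st()
for x in (-55,-37,-34):
    env.move_straight(W(x,90,50),R,v=60); st()
    if np.linalg.norm(readout.get_contact_force())>40: break
env.wait(0.3); claw.set_gripper(45); env.wait(0.2); st()
env.move_straight(W(-34,90,170),R,v=150)
env.move_to(W(-110,60,200),R); st()
f=vision.grab_frame("wrist"); g=vision.grab_frame("top")
pr=[project(W(*p)) for p in((-74,0,70),(-34,90,70),(-74,-90,70))]; f=f.copy()
for q in pr: cv2.drawMarker(f,tuple(int(round(v)) for v in q),(0,255,0),0,12)
cv2.imwrite("pics/w3.png",cv2.resize(f,(800,600)))
```

```text
t 9.0333 tcp_loc [-73.25  90.34  50.9 ] F [-0.32  0.36 -0.2 ] w 44.92540182298698 g 0.0
t 9.4417 tcp_loc [-73.46  89.68  51.  ] F [-3.71 -3.34  5.68] w 9.287855979280915 g 49.49719727039337
t 9.9083 tcp_loc [-53.76  89.67  50.96] F [-1.11 -5.21  4.6 ] w 9.609441178901733 g 49.433748722076416
t 10.3583 tcp_loc [-35.05  89.75  50.98] F [ 2.31 -5.3   3.82] w 9.47842348693899 g 49.25743281841278
t 10.6083 tcp_loc [-33.45  89.72  50.98] F [-1.62 -5.56  5.93] w 9.611092337180002 g 49.83146131038666
t 11.5417 tcp_loc [-34.09  90.08  49.87] F [ 0.46 -0.02  1.18] w 45.043883263420256 g 0.0
t 12.9333 tcp_loc [-110.79   59.74  199.28] F [ 0.67 -0.    0.43] w 44.4783818420141 g 0.0
```

View pics/w3.png

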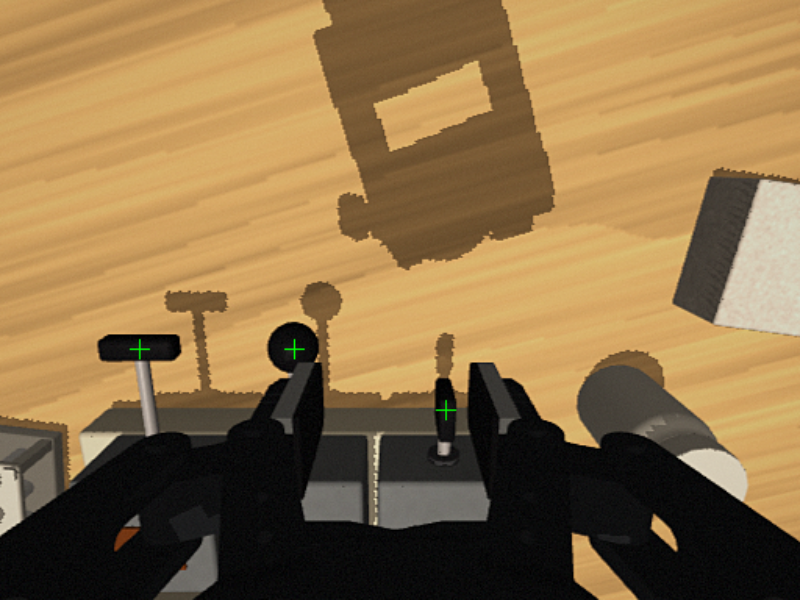

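The ball (293,347) and bar (139,348) are out and the blade (445,410) is home, all on their predicted marks. The gripper is clear.

```bash
python3 -c "
from bench import *
print(ticket.hand_in())"
```

```text
the job is handed in; nothing more can be done
None
```

The ball-knob slide was pulled fully out, then the blade-knob slide was pushed fully home. The crossbar slide stayed out, the arm ended clear of everything, and I handed the job in at about 13 s; the hand-in call returned no verdict.

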